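# Clamp the undrilled oak block in the drill vise

## Robot

A 6-joint arm with a two-finger parallel gripper is mounted at the origin on the work surface. World frame = base frame: x ahead of the robot, y to its left, z up, the work surface at z = 0. Lengths are in m, angles in rad, forces in N, time in s.
With the tool pointing down it reaches from about 0.2 to 0.875 m from the base axis. Payload 3.4 kg.
Tool frame: the origin (TCP) lies midway between the tips of the shut fingers; the grasp point (between the pads) lies 19 mm behind it; z points along the fingers, y is the line along which they close (so a half turn about z gives the same grasp; the last joint's range is limited). The gripper opens to 94 mm and grips with 3 to 60 N. Pads are 16 mm wide; open, the fingers measure 119 mm over their backs; the gripper's body (75 mm by 177 mm) begins 78 mm behind the grasp point.
Start: joints at [-1.259, 0.276, 1.505, -0, 1.361, -0.121], TCP at [0.241, -0.522, 0.205] pointing down, gripper open.
Joint ranges: [-2.89, 2.89], [-0.75, 2.08], [0.22, 2.7], [-1.18, 4.32], [0.11, 2.71], [-2.7, 2.7]. Speed limits (rad/s): [2.57, 2.57, 3.14, 3.14, 3.14, 3.14].

## Interface

Orientations are given as a 3x3 rotation matrix whose columns are the frame's x, y, z axes.
In Python, from bench import monitor, imaging, job_done gives the robot as it stands. The module is installed in compiled form; this text tells all that it offers.
- The arm moves only by the tool arm_command, never from a script. Its argument "increments" is one flat list of numbers, 6 for each row, row after row: the shift along the tool's x, y, z in mm, then the turn, a rotation vector about the tool's x, y, z in degrees. In form: [tx, ty, tz, rx, ry, rz, tx, ty, tz, rx, ry, rz, ...]. A call has 1 to 20 rows; each row is the pose to reach, as a shift and turn from the pose commanded when the call began, along the tool's axes at that moment; what a row does not reach only later rows make up. A row lasts 1/8 s, in which the tool goes at most 62.5 mm and 10.7 degrees, less where a joint would pass 70% of its speed; a pose out of reach is approached as far as the arm can. A call with a gripper value outside its range is refused whole. "fingers" is the closure in counts, from 0 (fully open) to 255 (shut), set as the call begins (left out, the last holds). The fingers move at their own pace and stop on an object; "newtons" is the grip in N (left out, the last holds). Time passes only in rows, so rows that repeat a pose let the fingers close. It gives the time, the measured TCP pose, the force, the opening and the grip force at its end, in the units of the state.
- monitor.observe(): the state, without advancing time (a new reading comes with each control period).
- imaging.camera(name): name is "scene" or "top" or "wrist"; returns the picture (420x560x3 uint8, red, green, blue); there is no depth.
- imaging.camera_model(name): a dict with "vertical_fov" (degrees; the focal length in pixels is half the picture's height over the tangent of half this angle, whatever the lens; pixels are square), "cx", "cy" (the principal point, pixels), "T" (4x4, takes a point from camera to world coordinates). Camera axes: x right, y up, looking along -z (the intrinsics and any distortion apply to the point x, -y, -z); pixel columns grow to the right and rows downward; lengths in m; the calibration is good to about 2 mm. A picture is of the moment at which its call begins: read the wrist's pose just before it. camera_model takes no time and is no camera call; for the wrist camera it gives the pose at the moment of the call.
- job_done(): hands the job in; it is judged then, once.
The state is a dict: "time_s": time; "qpos": joint angles; "joint_vel": joint speeds; "tau": joint torques, N m; "ee_pos": TCP position; "eef_rot": TCP orientation; "ft_force": force on the tool from outside, world axes, zero at the start; "ft_torque": the same for the moment, N m; "width": finger opening in m; "grasp_force": force on a finger pad.
Only numpy, scipy, OpenCV 4.12 (cv2) and the standard library are available. Lean on these libraries where they do the work, as an engineer would, in place of code of your own. Each camera call takes 0.05 s, during which the arm holds its last target. There are 200 camera calls.

## Task

One of the three oak blocks in the wooden box has not been drilled yet: take that one out and clamp it in the drill vise so its hole can be bored. It should sit right down on the vise bed with its top (the marked face) still up, its two long sides square to the jaws and about midway along them, and the crank wound in until the moving jaw holds it tight. Leave the two bored blocks in the box and do not disturb the bottle or the mug.

Things in the scene. Friction and masses are not known exactly. Their poses are not given: they have to be found in the camera images.
- blank: The undrilled oak block, 66 mm long (its x) by 40 mm wide (its y) by 42 mm high, 0.07 to 0.12 kg; plain flat top with two thin crossed pencil lines, no hole. Origin at the centre of its underside, z up. It starts standing in the box as one of a row of three, top up.
- blank_top (a point): Centre of the undrilled block's top face, 42 mm above its origin.
- bored_a: A finished oak block of the same outer size (66 x 40 x 42 mm) with a round 28 mm hole bored 32 mm deep in its top. Stays in the box. Origin at the centre of its underside.
- bored_b: The second finished, bored oak block; the same as bored_a. Stays in the box.
- box: Open pale wooden box, fixed, outside 280 (its x) x 90 (its y) x 44 mm high, walls and floor 8 mm. Origin: centre of its underside. The three blocks stand in a row along it, long sides across it: only 4 mm free at their ends, tops 6 mm above the rim, but about 35 mm free beside each along the row. So in the box a block can be gripped only across its 40 mm width.
- vise: Grey cast drill vise on a plywood riser, fixed. Origin on the counter below the middle of the fixed jaw's face; x along the 90 mm long jaws, +y along the screw from fixed jaw to crank. Riser: x +-65, y -48 to 142, 46 mm high. Bed for the work (two flat rails at x +-16 to +-46) 68 mm above the counter; jaw tops 106 mm, so a block on the bed stands 4 mm above them. Screw axis: x 0, 87 mm up.
- vise_jaw: The moving jaw with its 90 mm long steel plate, sliding along the vise's y, with the screw and crank. Its origin is on the counter, 64 mm in -y from its face. It is 34 mm thick; beyond it a fixed nut block, as high as the jaws, fills y = 104 to 130 mm of the vise. The fixed jaw is as high and reaches from y = 0 back to -34 mm.
- jaw_face (a point): Centre of the moving jaw's face, 88 mm above the counter. Its distance from the fixed face is the jaw opening: 64 mm at most, 50 to 58 mm at the start. The block's 66 mm length cannot go between the jaws; its 40 mm width can, but with no room for fingers on those two sides.
- jaw_travel (a joint): Travel of the moving jaw in m, 0 to 0.036; opening between the jaws = 0.064 minus this. It moves only with the screw: 6 mm per turn. With the block between the jaws and touching both it is about 0.024.
- vise_screw (a joint): Turn of screw and crank, rad; grows as the jaw closes (clockwise seen from the crank end). At multiples of 2 pi the arm points up; a quarter turn on, to the vise's -x. Starts at 6.5 to 14.6, stays where left. Jaw travel = 0.006 m a turn; the crank moves in -y with the jaw. Takes about 4 N at the grip while free; on the work it stiffens over the next 60 to 100 degrees; 8 to 15 N is tight.
- crank_grip (a point): Middle of the crank's black cylindrical handgrip: 24 mm diameter, 60 mm long, its axis along the vise's y, 50 mm from the screw's axis, spinning freely on the arm so that a gripper holding it can keep its own orientation. The arm's face is 36 mm from this point on the vise's side; the grip runs from 34 mm on that side to 26 mm on the outer side.
- crank_hub (a point): Point on the screw's axis in the plane of the crank arm, about which the arm turns; 41.5 mm nearer the vise than crank_grip along y, 87 mm above the counter.
- wine: Full green wine bottle standing upright on the counter beyond the gap between box and vise, 70 mm diameter, 270 mm high. Leave alone. Origin at the centre of its base.
- mug: Copper mug standing on the counter to the left, 82 mm diameter, 85 mm high, handle to one side. Leave alone. Origin at the centre of its base.

How it is judged:
On the way, in this order (a step that is already met when the one before it is completed fails the run):
1. the undrilled block stands on the vise bed between the open jaws, top up, long sides square to the jaws, and has been let go (x of blank in the frame of vise between -0.018 and 0.018 m and y of blank in the frame of vise between 0.01 and 0.05 m and z of blank in the frame of vise between 0.0635 and 0.0715 m and angle between the x axis of blank and the x axis of vise, either way round below 0.12 rad and z of blank_top in the frame of vise above 0.1065 m and contact force between the fingers and blank below 0.5 N), for 0.2 s.
2. the crank has been wound in until the moving jaw presses the block tight against the fixed jaw (x of blank in the frame of vise between -0.018 and 0.018 m and y of blank in the frame of vise between 0.01 and 0.05 m and z of blank in the frame of vise between 0.0635 and 0.0715 m and angle between the x axis of blank and the x axis of vise, either way round below 0.12 rad and z of blank_top in the frame of vise above 0.1065 m and contact force between vise_jaw and blank above 40 N and y of blank in the frame of vise between 0.014 and 0.026 m), for 0.2 s.
At the end, for the whole second after the job is handed in: Undrilled block down on the vise bed (within 4 mm), top up, within 18 mm of the jaws' middle, square within 0.12 rad, moving jaw pressing it on the fixed one with over 40 N, crank and block at rest; bored blocks standing in the box, bottle and mug upright, none shifted over 25 mm (all of step 2 and linear speed of blank below 0.01 m/s and velocity of joint vise_screw between -0.1 and 0.1 rad/s and z of each of bored_a, bored_b in the frame of box below 0.02 m and angle between each of bored_a, bored_b, wine, mug's own z axis and vertical below 0.1 rad); the robot touches nothing.
It fails at once if a bored block is shifted more than 25 mm or tipped (distance of bored_a from where it was at the start of the episode above 0.025 m or angle between bored_a's own z axis and vertical above 0.35 rad).
It fails at once if the other bored block is shifted more than 25 mm or tipped (distance of bored_b from where it was at the start of the episode above 0.025 m or angle between bored_b's own z axis and vertical above 0.35 rad).
It fails at once if the wine bottle is shifted more than 25 mm or tipped (distance of wine from where it was at the start of the episode above 0.025 m or angle between wine's own z axis and vertical above 0.35 rad).
It fails at once if the mug is shifted more than 25 mm or tipped (distance of mug from where it was at the start of the episode above 0.025 m or angle between mug's own z axis and vertical above 0.35 rad).
It also fails if it takes over 72 s, if anything falls off the work surface, if the arm or the gripper's body presses on something with over 40 N, if the wrist force passes 120 N, or if a joint passes its speed limit or range.

## Working session

There is one attempt and no reset: what is moved stays moved. The work goes in short steps, Python scripts to look and compute and a tool call to move; the robot and the scene stay as the last step left them, time stands still between calls to the robot, and variables do not carry over. Pictures are saved under pics/ and viewed, at most 10 in all, crops included, and the job is handed in when it is done.

Besides the shell and the picture viewer there is one more tool, called after ">>>" as name(argument=value, ...) on one line, values as JSON. arm_command: Moves the arm, as the interface text tells. Its arguments: {"type":"object","properties":{"increments":{"type":"array","items":{"type":"number"}},"fingers":{"type":"number"},"newtons":{"type":"number"}},"required":["increments"]}

```bash
mkdir -p pics
cat > h.py <<'E'
import numpy as np, cv2
from bench import monitor, imaging, job_done
def K(name):
    m=imaging.camera_model(name); f=210/np.tan(np.radians(m["vertical_fov"]/2)); return f,m["cx"],m["cy"],np.array(m["T"]),m
def ray(name,u,v,M=None):
    f,cx,cy,T,_=M or K(name); d=T[:3,:3]@np.array([(u-cx)/f,-(v-cy)/f,-1]); return T[:3,3],d
def atz(name,u,v,z,M=None):
    o,d=ray(name,u,v,M); return o+d*(z-o[2])/d[2]
def proj(name,p,M=None):
    f,cx,cy,T,_=M or K(name); c=T[:3,:3].T@(np.array(p)-T[:3,3]); return cx+f*c[0]/-c[2], cy-f*c[1]/-c[2]
def save(name,fn,crop=None,s=1):
    im=imaging.camera(name)[:,:,::-1]
    if crop: x0,y0,x1,y1=crop; im=im[y0:y1,x0:x1]
    cv2.imwrite(fn,cv2.resize(im,None,fx=s,fy=s,interpolation=cv2.INTER_CUBIC))
E
python3 - <<'E'
from h import *
for n in ("scene","top"):
    print(n,imaging.camera_model(n)); save(n,f"pics/{n}0.png",s=1.42)
print(monitor.observe())
E
```

```text
scene {'vertical_fov': 50.17265316229393, 'cx': 276.8047226198496, 'cy': 206.70667734985676, 'T': array([[-0.47547897, -0.63396608,  0.60992356,  1.25276961],
       [ 0.87969973, -0.34810575,  0.32396106,  0.40252499],
       [ 0.00693757,  0.69058627,  0.72321675,  0.91066008],
       [ 0.        ,  0.        ,  0.        ,  1.        ]])}
top {'vertical_fov': 55.35439552758217, 'cx': 283.16493134584687, 'cy': 205.40595064647943, 'T': array([[ 0.00827598,  0.99554357, -0.0939388 ,  0.48611333],
       [-0.99989688,  0.00713623, -0.01246239,  0.04513473],
       [-0.01173649,  0.09403225,  0.99549997,  1.17424007],
       [ 0.        ,  0.        ,  0.        ,  1.        ]])}
{'time_s': 0.1, 'qpos': array([-1.25900106e+00,  2.76513633e-01,  1.50599671e+00, -8.75506465e-06,
        1.36072976e+00, -1.20984315e-01]), 'joint_vel': array([-0.00152926, -0.00138374, -0.00081838,  0.00066213, -0.00010423,
       -0.00040234]), 'tau': array([ 8.65597231e-04, -4.05455053e+01, -2.37779456e+01,  7.02880486e-02,
        2.99534644e-02, -5.02626574e-05]), 'ee_pos': array([ 0.24099198, -0.521488  ,  0.20470551]), 'eef_rot': array([[ 9.07802796e-01,  4.19396972e-01, -5.13533904e-04],
       [ 4.19397243e-01, -9.07801466e-01,  1.56538885e-03],
       [ 1.90332513e-04, -1.63643908e-03, -9.99998643e-01]]), 'ft_force': array([ 0.75512235,  0.22231897, -0.19005786]), 'ft_torque': array([-0.02474502, -0.02289724,  0.00957313]), 'grasp_force': 0.0, 'width': 0.09356829753250327}
```

View pics/top0.png

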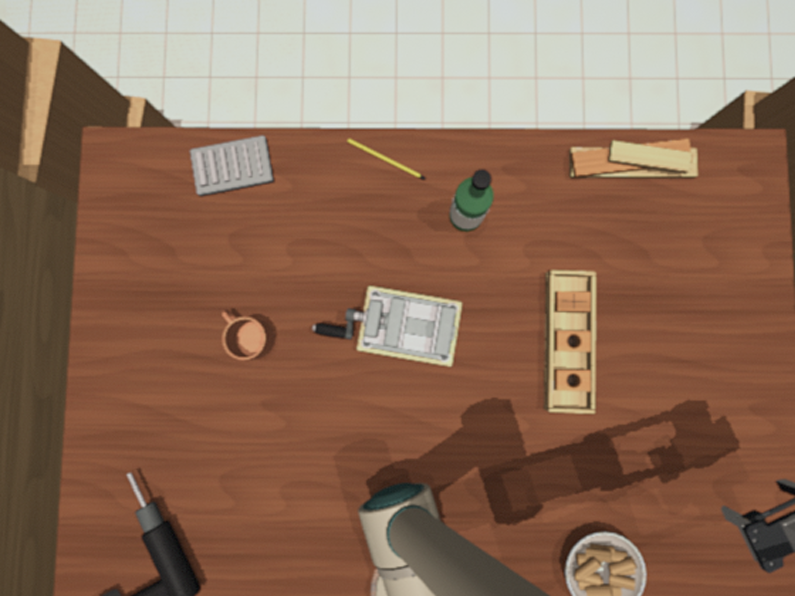

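View pics/scene0.png

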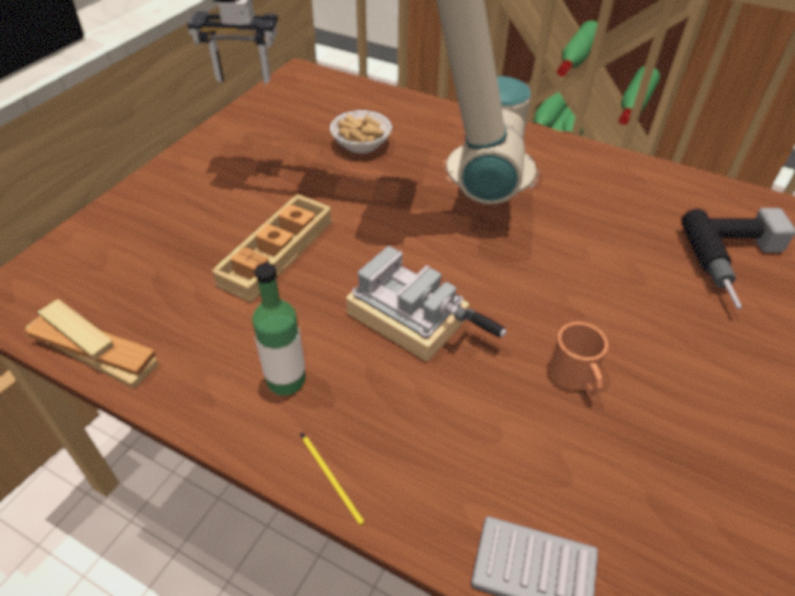

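The top view shows the undrilled (crossed-line) block as the far one in the box, at about (573,301) in the enlarged picture. The vise is centred near (410,326), its crank grip near (332,330), the bottle base near (466,217) and the mug near (245,338). I'll take coarse positions from these.

Run:
```python
from h import *
M=K("top"); s=1.42
def t(u,v,z): return np.round(atz("top",u/s,v/s,z,M),4)[:2]
print("blank",t(573.5,301,.050),"bores",t(574,341,.05),t(573,380.5,.05))
print("box corners",[t(u,v,.044) for u,v in((548,270),(596,270),(549,412),(596,412))])
print("riser",[t(u,v,.046) for u,v in((370,287),(462,300),(453,365),(358,350))])
print("grip",t(315,327,.1),t(343,332,.1)); print("wine",t(466,222,0),"mug",t(245,350,0))
W=K("wrist"); o=monitor.observe(); R=o["eef_rot"]; print("wrist in tool",np.round(R.T@(W[3][:3,3]-o["ee_pos"]),4),np.round(R.T@W[3][:3,:3],3),W[0],W[4])
```

```text
blank [ 0.5761 -0.2797] bores [ 0.4974 -0.2791] [ 0.4206 -0.2756]
box corners [array([ 0.6384, -0.2319]), array([ 0.639 , -0.3274]), array([ 0.3589, -0.2294]), array([ 0.3598, -0.3208])]
riser [array([0.6015, 0.1234]), array([ 0.5768, -0.06  ]), array([ 0.4484, -0.0421]), array([0.4762, 0.1454])]
grip [0.5192 0.2227] [0.5102 0.1695]
wine [ 0.7446 -0.0729] mug [0.4738 0.3827]
wrist in tool [ 0.0855 -0.0003 -0.1793] [[ 0.     0.958  0.287]
 [ 1.    -0.     0.   ]
 [ 0.     0.287 -0.958]] 289.4407954796873 {'vertical_fov': 71.92454650949095, 'cx': 282.3555330586412, 'cy': 211.02899829823085, 'T': array([[ 0.41952405,  0.86933982,  0.2612429 ,  0.31859881],
       [-0.90774205,  0.40240315,  0.11864262, -0.48561214],
       [-0.00198421, -0.2869146 ,  0.95795411,  0.38399958],
       [ 0.        ,  0.        ,  0.        ,  1.        ]])}
```

```bash
cat >> h.py <<'E'
from scipy.spatial.transform import Rotation as Ro
def Rdown(phi):
    c,s=np.cos(np.radians(phi)),np.sin(np.radians(phi)); return np.array([[c,s,0],[s,-c,0],[0,0,-1.]])
def plan(p,phi):
    o=monitor.observe(); R=o["eef_rot"]
    print(round(o["time_s"],2),"shift",np.round(R.T@(np.array(p)-o["ee_pos"])*1000,1),"turn",np.round(Ro.from_matrix(R.T@Rdown(phi)).as_rotvec(degrees=True),2))
E
python3 -c "
from h import *
plan([.576,-.28,.16],90)"
```

```text
0.1 shift [405.4 -78.6  44.9] turn [-8.00e-02 -6.00e-02 -6.52e+01]
```

>>> arm_command(increments=[60,-12,0,0,0,-9,115,-22,0,0,0,-18,170,-33,0,0,0,-27,225,-44,10,0,0,-36,280,-54,20,0,0,-45,335,-65,30,0,0,-54,380,-74,40,0,0,-62,405,-79,45,0,0,-65.2,405,-79,45,0,0,-65.2,405,-79,45,0,0,-65.2], fingers=75)

```text
time_s: 1.35
ee_pos: [0.5749, -0.2809, 0.1603]
eef_rot: [[0.001, 1.0, -0.001], [1.0, -0.001, -0.0], [-0.0, -0.001, -1.0]]
ft_force: [0.9, -1.0, -0.2]
width: 0.067
grasp_force: 0.0
```

```bash
python3 -c "
from h import *
import pickle
pickle.dump(K('wrist'),open('w1.pkl','wb')); save('wrist','pics/w1.png',s=1.42)
o=monitor.observe(); print(o['ee_pos'],o['eef_rot'],o['width'],o['qpos'],o['time_s'])"
```

```text
[ 0.57477993 -0.28124854  0.1605848 ] [[ 1.49909556e-03  9.99998686e-01 -6.16432761e-04]
 [ 9.99998763e-01 -1.49938846e-03 -4.74969410e-04]
 [-4.75893058e-04 -6.15719974e-04 -9.99999697e-01]] 0.06650282746873809 [-5.63282984e-01  3.98984492e-01  1.43052091e+00 -7.55845318e-04
  1.31235490e+00 -5.61590469e-01] 1.4
```

View pics/w1.png

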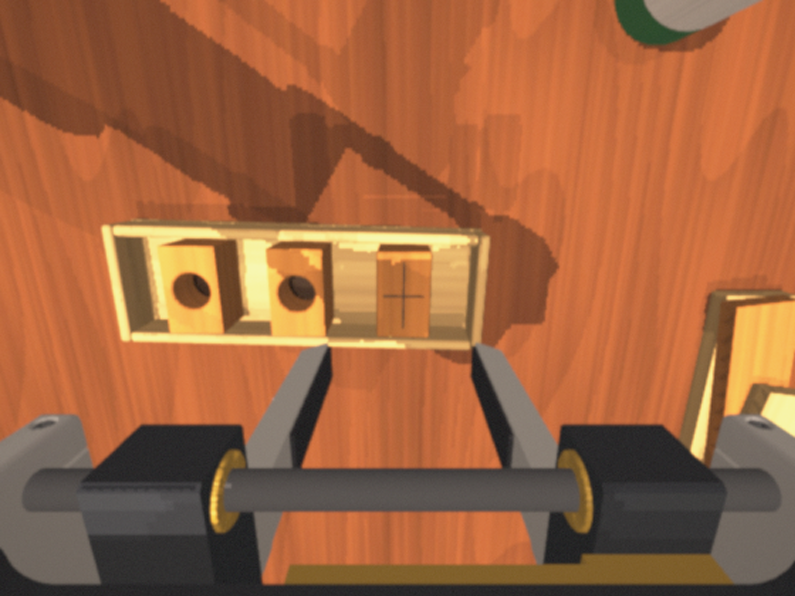

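The wrist view shows the blank's top face with its cross at about (404,296), its left edge running (378,253) to (376,336) and its right edge (432,253) to (430,338). The box rim's near edge runs (122,341) to (480,348).

```bash
python3 -c "
from h import *
import pickle
M=pickle.load(open('w1.pkl','rb')); s=1.42
for u,v,z in ((404,296,.05),(378,253,.05),(432,253,.05),(376,336,.05),(430,338,.05),(122,341,.044),(480,348,.044),(104,226,.044),(488,235,.044)): print(np.round(atz('wrist',u/s,v/s,z,M),4))
plan([.577,-.28,.06],90)"
```

```text
[ 0.5782 -0.2799  0.05  ]
[ 0.5596 -0.248   0.05  ]
[ 0.598 -0.248  0.05 ]
[ 0.5571 -0.3113  0.05  ]
[ 0.5979 -0.313   0.05  ]
[ 0.3599 -0.3178  0.044 ]
[ 0.6374 -0.3238  0.044 ]
[ 0.3643 -0.2295  0.044 ]
[ 0.6384 -0.2361  0.044 ]
1.4 shift [  1.3   2.3 100.6] turn [-0.04  0.03 -0.09]
```

>>> arm_command(increments=[1.3,3.2,20,0,0,1.2,1.3,3.2,50,0,0,1.2,1.3,3.2,80,0,0,1.2,1.3,3.2,105,0,0,1.2,1.3,3.2,125,0,0,1.2,1.3,3.2,138,0,0,1.2,1.3,3.2,145,0,0,1.2,1.3,3.2,145,0,0,1.2])

```text
time_s: 2.4
ee_pos: [0.5787, -0.2795, 0.0156]
eef_rot: [[0.022, 1.0, 0.0], [1.0, -0.022, -0.0], [-0.0, 0.0, -1.0]]
ft_force: [0.1, 0.1, -0.9]
width: 0.0663
grasp_force: 0.0
```

>>> arm_command(increments=[0,0,0,0,0,0,0,0,0,0,0,0,0,0,0,0,0,0,0,0,0,0,0,0,0,0,0,0,0,0], fingers=255, newtons=25)

```text
time_s: 3.02
ee_pos: [0.5789, -0.2792, 0.0159]
eef_rot: [[0.021, 1.0, 0.0], [1.0, -0.021, -0.0], [-0.0, 0.0, -1.0]]
ft_force: [-1.6, -0.1, 2.7]
width: 0.0398
grasp_force: 25.0
```

>>> arm_command(increments=[0,0,-15,0,0,0,0,0,-45,0,0,0,0,0,-75,0,0,0,8,-10,-90,0,0,5,23,-30,-90,0,0,14,40,-52,-90,0,0,24,57,-75,-90,0,0,34,74,-97,-90,0,0,44,92,-120,-90,0,0,54,110,-143,-90,0,0,64,127,-165,-85,0,0,74,143,-186,-70,0,0,83,153,-199,-50,0,0,88,155,-202,-30,0,0,88.8,155,-202,-15,0,0,88.8,155,-202,-4,0,0,88.8,155,-202,3,0,0,88.8,155,-202,7,0,0,88.8,155,-202,7.5,0,0,88.8,155,-202,7.5,0,0,88.8])

```text
time_s: 5.52
ee_pos: [0.3805, -0.1201, 0.0082]
eef_rot: [[1.0, -0.0, 0.001], [-0.0, -1.0, -0.0], [0.001, 0.0, -1.0]]
ft_force: [-0.0, -0.8, -1.9]
width: 0.04
grasp_force: 25.0
```

>>> arm_command(increments=[0,0,0,0,0,0,0,0,0,0,0,0,0,0,0,0,0,0,0,0,0,0,0,0,0,0,-20,0,0,0,0,0,-55,0,0,0,0,0,-95,0,0,0,5,-3,-135,0,0,-8,20,-15,-170,0,0,-18,40,-28,-195,0,0,-28,60,-42,-212,0,0,-38,80,-56,-212,0,0,-48,100,-70,-212,0,0,-58,117,-82,-212,0,0,-68,128,-89,-212,0,0,-78,130,-90,-212,0,0,-82,130,-90,-212,0,0,-82], fingers=0)

```text
time_s: 7.65
ee_pos: [0.5101, -0.0298, 0.2196]
eef_rot: [[0.14, 0.99, -0.001], [0.99, -0.14, -0.0], [-0.0, -0.001, -1.0]]
ft_force: [0.1, 0.3, -0.1]
width: 0.0941
grasp_force: 0.0
```

```bash
python3 -c "
from h import *
import pickle
o=monitor.observe(); print(o['ee_pos'],o['eef_rot'][:,0],o['width'],o['time_s'])
pickle.dump(K('wrist'),open('w2.pkl','wb')); save('wrist','pics/w2.png',s=1.42)
"
```

```text
[ 0.51013983 -0.02977498  0.21962215] [ 1.39676098e-01  9.90197242e-01 -1.00144285e-04] 0.09407197783865918 7.65
```

View pics/w2.png

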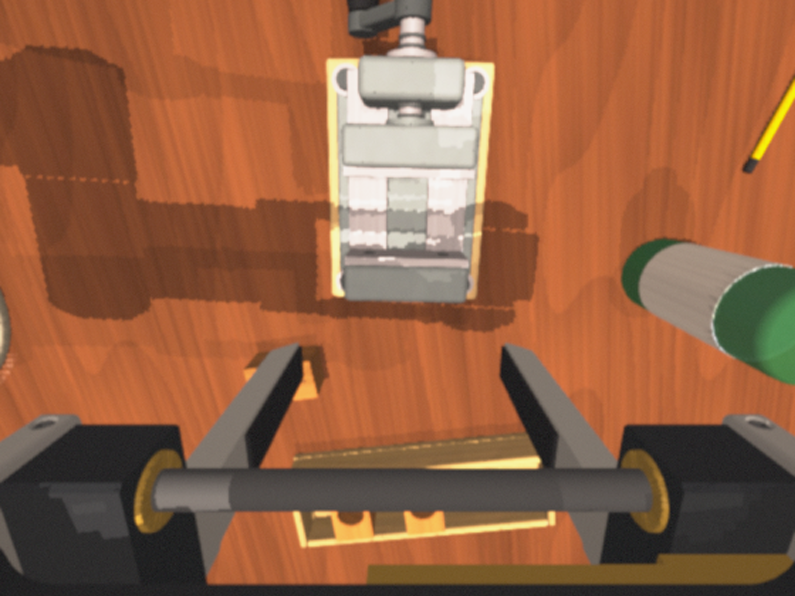

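The vise lies squarely in the picture. The fixed jaw top is around (345-468, 265-300), the moving jaw around (342-477, 125-167), and the crank arm runs from the hub near (410,20) to the left at the top edge. I'll enlarge it.

```bash
python3 -c "
from h import *
save('wrist','pics/w2c.png',crop=(222,0,360,218),s=2.75)
"
```

```text
(no output)
```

View pics/w2c.png

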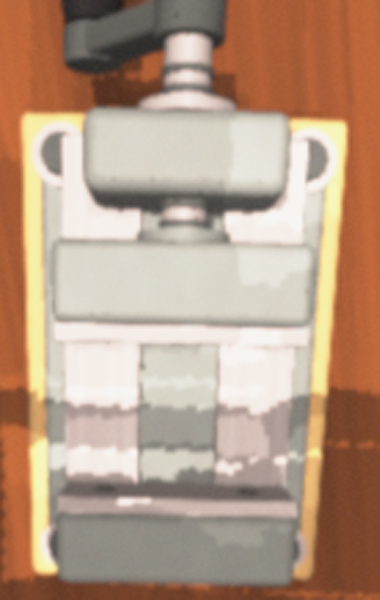

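```bash
python3 -c "
from h import *
import pickle
M=pickle.load(open('w2.pkl','rb'))
def g(x,y,z):
    return atz('wrist',222+x/2.75,y/2.75,z,M)
yaw=np.radians(-8); X=np.array([np.cos(yaw),np.sin(yaw)]);Y=np.array([-X[1],X[0]])
o=np.array([.519,-.005])
for n,x,y,z in (('fixback L',62,580,.106),('fixback R',292,582,.106),('fixfront L',60,497,.106),('fixfront R',295,500,.106),('movback L',57,240,.106),('movback R',312,244,.106),('movfront L',55,343,.106),('movfront R',309,345,.106),('nutback',185,112,.106),('nutfr',185,203,.106),('riserTL',23,115,.046),('riserTR',347,122,.046),('riserBL',34,575,.046),('riserBR',312,577,.046),('hub?',188,18,.087),('armend',72,30,.087)):
    p=g(x,y,z); d=p[:2]-o; print(n,np.round(p,4),np.round([d@X*1000,d@Y*1000],1))
"
```

```text
fixback L [ 0.4712 -0.0267  0.106 ] [-44.4 -28.2]
fixback R [ 0.5586 -0.0398  0.106 ] [ 44. -29.]
fixfront L [0.4761 0.0052 0.106 ] [-43.9   4.1]
fixfront R [ 0.5627 -0.0082  0.106 ] [43.7  2.9]
movback L [0.4908 0.0926 0.106 ] [-41.5  92.7]
movback R [0.5767 0.0792 0.106 ] [45.4 91.4]
movfront L [0.4841 0.0596 0.106 ] [-43.5  59.1]
movfront R [0.5728 0.0464 0.106 ] [46.1 58.4]
nutback [0.5391 0.1248 0.106 ] [  1.9 131.3]
nutfr [0.5355 0.0979 0.106 ] [  2.  104.2]
riserTL [0.4791 0.1471 0.046 ] [-60.7 145. ]
riserTR [0.6053 0.1268 0.046 ] [ 67.1 142.5]
riserBL [ 0.4482 -0.0392  0.046 ] [-65.4 -43.7]
riserBR [ 0.5752 -0.0581  0.046 ] [ 63.1 -44.7]
hub? [0.5449 0.1571 0.087 ] [  3.1 164.2]
armend [0.5055 0.1592 0.087 ] [-36.2 160.7]
```

>>> arm_command(increments=[-15,-16,0,0,0,-2,-45,-48,10,0,0,-4,-75,-80,40,0,0,-6,-97,-105,75,0,0,-8,-107.4,-115.7,105,0,0,-8,-107.4,-115.7,130,0,0,-8,-107.4,-115.7,160,0,0,-8,-107.4,-115.7,185,0,0,-8,-107.4,-115.7,200,0,0,-8,-107.4,-115.7,208,0,0,-8,-107.4,-115.7,211,0,0,-8,-107.4,-115.7,211,0,0,-8])

```text
time_s: 9.25
ee_pos: [0.381, -0.1204, 0.0092]
eef_rot: [[0.0, 1.0, 0.001], [1.0, -0.0, -0.0], [-0.0, 0.001, -1.0]]
ft_force: [-0.9, -0.2, 0.0]
width: 0.0941
grasp_force: 0.0
```

>>> arm_command(increments=[0,0,0,0,0,0,0,0,0,0,0,0,0,0,0,0,0,0,0,0,0,0,0,0,0,0,0,0,0,0], fingers=255, newtons=25)

```text
time_s: 9.88
ee_pos: [0.3806, -0.1202, 0.0091]
eef_rot: [[0.0, 1.0, -0.0], [1.0, -0.0, -0.0], [-0.0, -0.0, -1.0]]
ft_force: [-0.8, -0.6, 3.8]
width: 0.0659
grasp_force: 25.0
```

```bash
python3 -c "
from h import *
plan([.5238,.0254,.15],90-8.8)
plan([.5238,.0254,.0765],90-8.8)"
```

```text
9.88 shift [ 145.6  143.2 -140.9] turn [-0.    0.01  8.8 ]
9.88 shift [145.6 143.2 -67.4] turn [-0.    0.01  8.8 ]
```

>>> arm_command(increments=[0,0,-15,0,0,0,0,0,-45,0,0,0,0,0,-80,0,0,0,0,0,-115,0,0,1,8,8,-140,0,0,2,28,27,-148,0,0,4,53,52,-148,0,0,6,78,77,-148,0,0,8,103,101,-148,0,0,8.8,126,124,-148,0,0,8.8,140,138,-148,0,0,8.8,145.6,143.2,-148,0,0,8.8,145.6,143.2,-148,0,0,8.8,145.6,143.2,-135,0,0,8.8,145.6,143.2,-120,0,0,8.8,145.6,143.2,-110,0,0,8.8,145.6,143.2,-105,0,0,8.8,145.6,143.2,-105,0,0,8.8])

```text
time_s: 12.12
ee_pos: [0.5236, 0.0254, 0.1135]
eef_rot: [[0.153, 0.988, -0.001], [0.988, -0.153, -0.0], [-0.0, -0.001, -1.0]]
ft_force: [0.2, -0.1, -1.5]
width: 0.0658
grasp_force: 25.0
```

```bash
python3 -c "
from h import *
im=imaging.camera('wrist')[:,:,::-1][60:300,150:430]; im2=imaging.camera('scene')[:,:,::-1][150:270,220:380]
a=cv2.resize(im,None,fx=1.4,fy=1.4); b=cv2.resize(im2,(400,300),interpolation=cv2.INTER_CUBIC)
c=np.zeros((336,800,3),np.uint8); c[:336,:392]=a; c[:300,400:]=b; cv2.imwrite('pics/ins.png',c)
plan([.5238,.0254,.0771],90-8.8); print(monitor.observe()['ft_force'])"
```

```text
12.22 shift [-0.  -0.5 37.1] turn [ 0.04  0.   -0.  ]
[ 0.14891076  0.24882127 -1.3912953 ]
```

View pics/ins.png

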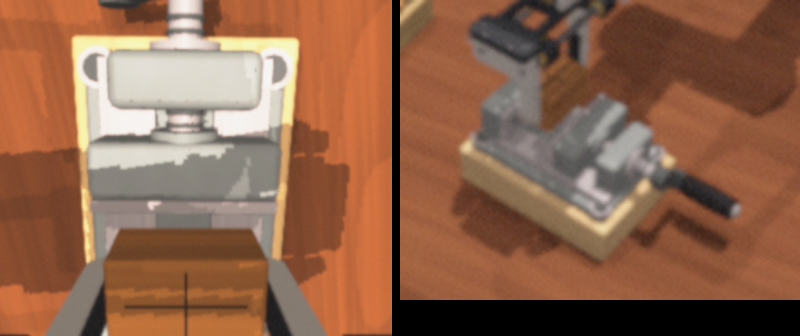

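The block hangs square between the jaws: its cross at (186,306) in the left crop lines up with the screw at x≈186. A gap to the moving jaw is visible, so I'll lower it.

>>> arm_command(increments=[0,0,8,0,0,0,0,0,18,0,0,0,0,0,26,0,0,0,0,0,32,0,0,0,0,0,35.5,0,0,0,0,0,36.5,0,0,0,0,0,37,0,0,0,0,0,37,0,0,0])

```text
time_s: 13.22
ee_pos: [0.5241, 0.0254, 0.0772]
eef_rot: [[0.153, 0.988, 0.001], [0.988, -0.153, -0.0], [-0.0, 0.001, -1.0]]
ft_force: [-0.7, -0.2, -1.1]
width: 0.0664
grasp_force: 25.0
```

>>> arm_command(increments=[0,0,0,0,0,0,0,0,0,0,0,0,0,0,0,0,0,0,0,0,0,0,0,0,0,0,-8,0,0,0,0,0,-25,0,0,0,0,0,-55,0,0,0,0,0,-90,0,0,0,20,0,-125,0,0,0,50,0,-145,0,0,0,80,0,-150,0,0,0,95,0,-150,0,0,0,100,0,-150,0,0,0,100,0,-150,0,0,0], fingers=0)

```text
time_s: 14.98
ee_pos: [0.5388, 0.1238, 0.2264]
eef_rot: [[0.153, 0.988, -0.001], [0.988, -0.153, -0.001], [-0.001, -0.001, -1.0]]
ft_force: [0.6, 0.3, -0.1]
width: 0.0935
grasp_force: 0.0
```

```bash
python3 -c "
from h import *
import pickle
o=monitor.observe(); print(o['ee_pos'],o['width'],o['time_s'])
M=K('wrist'); pickle.dump(M,open('w3.pkl','wb')); save('wrist','pics/w3.png',s=1.42)
"
```

```text
[0.53877353 0.12379856 0.22636613] 0.09352704425800491 14.975
```

View pics/w3.png

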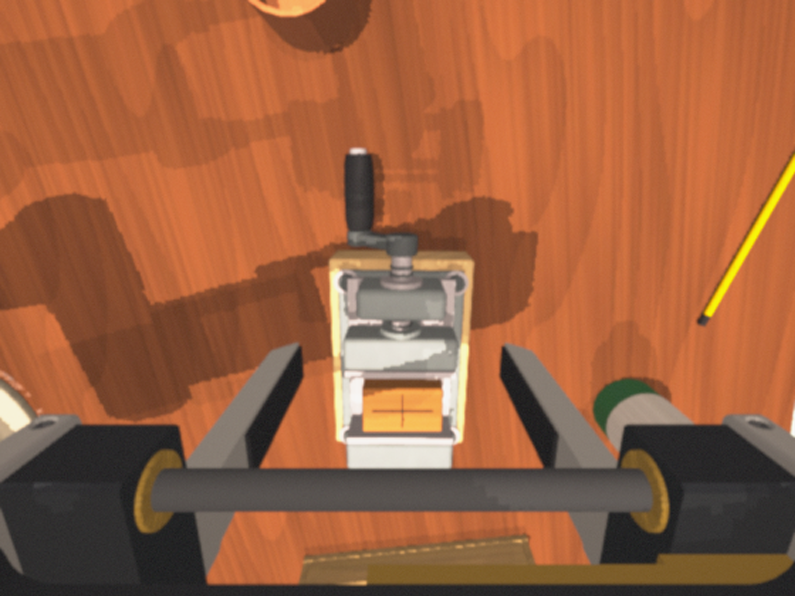

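The block stands square between the jaws with its cross at (403,411). The grip lies to the vise's -x side, running from (357,150) to (360,232) and centred at about (358.5,191), with the hub at (403,243). I'll solve for the crank angle.

```bash
cat >> h.py <<'E'
yaw=np.radians(-8.8); VX=np.array([np.cos(yaw),np.sin(yaw),0]);VY=np.array([-VX[1],VX[0],0]);VO=np.array([.5196,-.002,0])
def v2w(x,y,z): return VO+x*VX+y*VY+np.array([0,0,z])
def w2v(p): d=np.array(p)-VO; return np.array([d@VX,d@VY,d[2]])
E
python3 -c "
from h import *
import pickle
M=pickle.load(open('w3.pkl','rb')); s=1.42
S=K('scene')
for z in (.106,): print('jaws',[np.round(w2v(atz('w',u/s,v/s,z,M))*1000,1) for u,v in((345,373),(457,373),(347,445),(452,445),(403,411))])
print('hub',np.round(w2v(atz('w',403/s,243/s,.1,M))*1000,1))
best=[]
for th in range(60,300,10):
    a=np.radians(th); x=-.05*np.sin(a); z=.087+.05*np.cos(a)
    y=w2v(atz('w',358.5/s,191/s,z,M))[1]
    e=[]
    for dy in(-.034,.026):
        e+=list(np.round(np.array(proj('w',v2w(x,y+dy,z),M))*s,0))
    c=np.round(proj('scene',v2w(x,y,z),S),1)
    print(th,round(y*1000,1),e,c)
"
```

```text
jaws [array([-44.4,  60.9, 106. ]), array([ 45.7,  61. , 106. ]), array([-45.3,  -6.7, 106. ]), array([ 44.1,  -6.7, 106. ]), array([  2.3,  26.2, 106. ])]
hub [  2.1 164.9 100. ]
60 202.8 [np.float64(340.0), np.float64(240.0), np.float64(336.0), np.float64(151.0)] [348.4 211. ]
70 202.5 [np.float64(336.0), np.float64(239.0), np.float64(332.0), np.float64(152.0)] [348.7 212.3]
80 202.2 [np.float64(335.0), np.float64(238.0), np.float64(331.0), np.float64(153.0)] [348.6 214. ]
90 201.9 [np.float64(336.0), np.float64(236.0), np.float64(332.0), np.float64(154.0)] [348.3 216.2]
100 201.6 [np.float64(338.0), np.float64(235.0), np.float64(335.0), np.float64(155.0)] [347.6 218.6]
110 201.3 [np.float64(343.0), np.float64(234.0), np.float64(339.0), np.float64(156.0)] [346.6 221.3]
120 201.1 [np.float64(348.0), np.float64(233.0), np.float64(345.0), np.float64(157.0)] [345.4 224.3]
130 200.8 [np.float64(355.0), np.float64(232.0), np.float64(353.0), np.float64(158.0)] [344.  227.3]
140 200.6 [np.float64(363.0), np.float64(232.0), np.float64(361.0), np.float64(158.0)] [342.3 230.3]
150 200.5 [np.f
[... 799 characters left out ...]
0.8 [np.float64(445.0), np.float64(232.0), np.float64(448.0), np.float64(158.0)] [327.6 246.1]
240 201.1 [np.float64(452.0), np.float64(233.0), np.float64(455.0), np.float64(157.0)] [326.8 245.6]
250 201.3 [np.float64(458.0), np.float64(234.0), np.float64(461.0), np.float64(156.0)] [326.3 244.5]
260 201.6 [np.float64(462.0), np.float64(235.0), np.float64(466.0), np.float64(155.0)] [326.2 242.9]
270 201.9 [np.float64(465.0), np.float64(236.0), np.float64(469.0), np.float64(154.0)] [326.5 240.9]
280 202.2 [np.float64(466.0), np.float64(238.0), np.float64(469.0), np.float64(153.0)] [327.1 238.4]
290 202.5 [np.float64(464.0), np.float64(239.0), np.float64(468.0), np.float64(152.0)] [328.  235.5]
```

```bash
python3 -c "
from h import *
plan(v2w(-.036,.207,.034),81.2)
def arc(t0,t1,n):
    r=[]
    for t in np.linspace(t0,t1,n+1)[1:]:
        a,b=np.radians(t0),np.radians(t); r.append([round(-6*(t-t0)/360,1),round(-50*(np.sin(b)-np.sin(a)),1),round(-50*(np.cos(b)-np.cos(a)),1)])
    print(t0,t1,r)
arc(133,180,5); 
"
```

```text
15.03 shift [ 80.2 -35.6 192.4] turn [-0.06  0.06 -0.02]
133 180 [[np.float64(-0.2), np.float64(6.1), np.float64(5.5)], [np.float64(-0.3), np.float64(12.9), np.float64(10.0)], [np.float64(-0.5), np.float64(20.5), np.float64(13.2)], [np.float64(-0.6), np.float64(28.4), np.float64(15.2)], [np.float64(-0.8), np.float64(36.6), np.float64(15.9)]]
```

>>> arm_command(increments=[15,-7,0,0,0,0,40,-18,0,0,0,0,65,-29,15,0,0,0,78,-35,45,0,0,0,80,-35.6,80,0,0,0,80,-35.6,115,0,0,0,80,-35.6,145,0,0,0,80,-35.6,170,0,0,0,80,-35.6,185,0,0,0,80,-35.6,192,0,0,0,80,-35.6,192,0,0,0])

```text
time_s: 16.4
ee_pos: [0.5164, 0.2088, 0.035]
eef_rot: [[0.153, 0.988, 0.0], [0.988, -0.153, -0.0], [0.0, 0.0, -1.0]]
ft_force: [1.0, -0.2, 0.1]
width: 0.0939
grasp_force: 0.0
```

>>> arm_command(increments=[0,0,0,0,0,0,0,0,0,0,0,0,0,0,0,0,0,0,0,0,0,0,0,0,0,0,0,0,0,0,0,0,0,0,0,0], fingers=255, newtons=25)

```text
time_s: 17.15
ee_pos: [0.5162, 0.2087, 0.0349]
eef_rot: [[0.153, 0.988, -0.0], [0.988, -0.153, -0.0], [-0.0, 0.0, -1.0]]
ft_force: [-0.9, -0.8, 0.5]
width: 0.0378
grasp_force: 0.0
```

```bash
python3 -c "
from h import *
o=monitor.observe(); print(w2v(o['ee_pos']),o['ft_force'],o['ft_torque'],o['width'])
save('wrist','pics/w4.png',crop=(140,60,420,300),s=1.8)"
```

```text
[-0.03554749  0.20772298  0.03490902] [-0.94396539 -0.81760711  0.47552245] [-0.04861122 -0.07826281  0.01033277] 0.0378264133240365
```

View pics/w4.png

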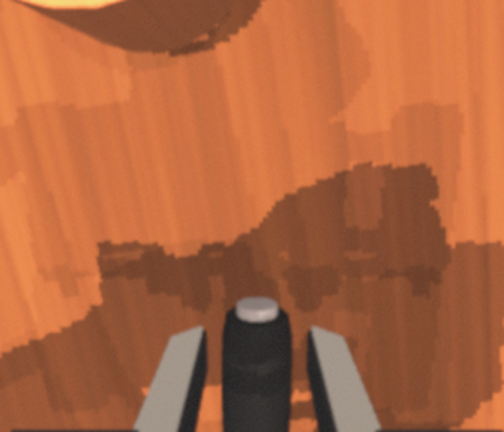

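The open fingers straddle the grip evenly (grip at about x=257, between the fingers at 205 and 308) and are still closing.

>>> arm_command(increments=[0,0,0,0,0,0,0,0,0,0,0,0,0,0,0,0,0,0,0,0,0,0,0,0])

```text
time_s: 17.7
ee_pos: [0.516, 0.2087, 0.0349]
eef_rot: [[0.153, 0.988, -0.0], [0.988, -0.153, -0.0], [-0.0, -0.0, -1.0]]
ft_force: [-1.0, 0.3, -0.7]
width: 0.0235
grasp_force: 25.0
```

>>> arm_command(increments=[0,3,2.8,0,0,0,-0.2,6,5.5,0,0,0,-0.3,13,10,0,0,0,-0.5,20.5,13.2,0,0,0,-0.6,28.4,15.2,0,0,0,-0.8,36.6,15.9,0,0,0,-0.8,36.6,15.9,0,0,0,-0.8,36.6,15.9,0,0,0])

```text
time_s: 18.7
ee_pos: [0.5538, 0.2017, 0.0195]
eef_rot: [[0.153, 0.988, 0.002], [0.988, -0.153, -0.001], [-0.0, 0.002, -1.0]]
ft_force: [-1.5, -1.8, 5.5]
width: 0.0237
grasp_force: 25.0
```

```bash
python3 -c "
from h import *
o=monitor.observe(); print(w2v(o['ee_pos']),o['ft_force'],o['ft_torque'],o['width'],o['time_s'])
def arc(t0,t1,n):
    r=[]
    for t in np.linspace(t0,t1,n+1)[1:]:
        a,b=np.radians(t0),np.radians(t); r+=[round(float(q),1) for q in(-6*(t-t0)/360,-50*(np.sin(b)-np.sin(a)),-50*(np.cos(b)-np.cos(a)),0,0,0)]
    print(t0,t1,r)
arc(180,540,20)
"
```

```text
[0.00262978 0.20652209 0.01951568] [-1.50022804 -1.81616038  5.45289851] [-0.43690649  0.28859823 -0.0140984 ] 0.02373579564648342 18.7
180 540 [-0.3, 15.5, -2.4, 0.0, 0.0, 0.0, -0.6, 29.4, -9.5, 0.0, 0.0, 0.0, -0.9, 40.5, -20.6, 0.0, 0.0, 0.0, -1.2, 47.6, -34.5, 0.0, 0.0, 0.0, -1.5, 50.0, -50.0, 0.0, 0.0, 0.0, -1.8, 47.6, -65.5, 0.0, 0.0, 0.0, -2.1, 40.5, -79.4, 0.0, 0.0, 0.0, -2.4, 29.4, -90.5, 0.0, 0.0, 0.0, -2.7, 15.5, -97.6, 0.0, 0.0, 0.0, -3.0, 0.0, -100.0, 0.0, 0.0, 0.0, -3.3, -15.5, -97.6, 0.0, 0.0, 0.0, -3.6, -29.4, -90.5, 0.0, 0.0, 0.0, -3.9, -40.5, -79.4, 0.0, 0.0, 0.0, -4.2, -47.6, -65.5, 0.0, 0.0, 0.0, -4.5, -50.0, -50.0, 0.0, 0.0, 0.0, -4.8, -47.6, -34.5, 0.0, 0.0, 0.0, -5.1, -40.5, -20.6, 0.0, 0.0, 0.0, -5.4, -29.4, -9.5, 0.0, 0.0, 0.0, -5.7, -15.5, -2.4, 0.0, 0.0, 0.0, -6.0, -0.0, -0.0, 0.0, 0.0, 0.0]
```

>>> arm_command(increments=[-0.3,15.5,-2.4,0,0,0,-0.6,29.4,-9.5,0,0,0,-0.9,40.5,-20.6,0,0,0,-1.2,47.6,-34.5,0,0,0,-1.5,50,-50,0,0,0,-1.8,47.6,-65.5,0,0,0,-2.1,40.5,-79.4,0,0,0,-2.4,29.4,-90.5,0,0,0,-2.7,15.5,-97.6,0,0,0,-3,0,-100,0,0,0])

```text
time_s: 19.95
ee_pos: [0.553, 0.1989, 0.1199]
eef_rot: [[0.153, 0.988, 0.005], [0.988, -0.153, -0.001], [-0.0, 0.005, -1.0]]
ft_force: [4.1, -3.7, -14.8]
width: 0.0234
grasp_force: 25.0
```

```bash
python3 -c "
from h import *
o=monitor.observe(); print(w2v(o['ee_pos']),o['ft_force'],o['ft_torque'],o['width'],o['time_s'])
save('wrist','pics/w5.png',crop=(140,100,420,340),s=1.8)"
```

```text
[0.00227301 0.20364679 0.11989   ] [  4.07971244  -3.71628194 -14.76497123] [-0.79734204 -0.667244   -0.02590087] 0.023411364014215143 19.95
```

View pics/w5.png

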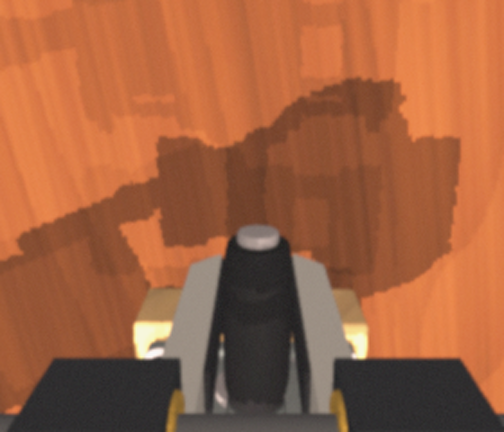

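>>> arm_command(increments=[-0.3,-15.5,3.4,0,0,0,-0.6,-29.4,10.5,0,0,0,-0.9,-40.5,21.6,0,0,0,-1.2,-47.6,35.5,0,0,0,-1.5,-50,51,0,0,0,-1.8,-47.6,66.5,0,0,0,-2.1,-40.5,80.4,0,0,0,-2.4,-29.4,90.5,0,0,0,-2.7,-15.5,97.6,0,0,0,-3,0,100,0,0,0,-3.3,15.5,97.6,0,0,0,-3.6,29.4,90.5,0,0,0,-3.9,40.5,79.4,0,0,0,-4.2,47.6,66,0,0,0,-4.5,50,51,0,0,0,-4.8,47.6,35.5,0,0,0,-5.1,40.5,21.6,0,0,0,-5.4,29.4,10.5,0,0,0,-5.7,15.5,3.4,0,0,0,-6,0,1,0,0,0])

```text
time_s: 22.5
ee_pos: [0.5533, 0.1928, 0.1197]
eef_rot: [[0.153, 0.988, 0.007], [0.988, -0.153, -0.001], [0.0, 0.007, -1.0]]
ft_force: [4.1, -5.4, -9.5]
width: 0.0234
grasp_force: 25.0
```

```bash
python3 -c "
from h import *
o=monitor.observe(); print(w2v(o['ee_pos']),o['ft_force'],o['ft_torque'],o['width'],o['time_s'])"
```

```text
[0.00352458 0.19769125 0.1197035 ] [ 4.06513604 -5.37218413 -9.49472222] [-1.01907863 -0.63645767 -0.02515777] 0.023389854182935002 22.5
```

>>> arm_command(increments=[-0.3,-15.5,2.9,0,0,0,-0.6,-29.4,10,0,0,0,-0.9,-40.5,21,0,0,0,-1.2,-47.6,35,0,0,0,-1.5,-50,50.5,0,0,0,-1.8,-47.6,66,0,0,0,-2.1,-40.5,80,0,0,0,-2.4,-29.4,90.5,0,0,0,-2.7,-15.5,97.6,0,0,0,-3,0,100,0,0,0,-3.3,15.5,97.6,0,0,0,-3.6,29.4,90.5,0,0,0,-3.9,40.5,79.4,0,0,0,-4.2,47.6,66,0,0,0,-4.5,50,50.5,0,0,0,-4.8,47.6,35,0,0,0,-5.1,40.5,21,0,0,0,-5.4,29.4,10,0,0,0,-5.7,15.5,2.9,0,0,0,-6,0,0.5,0,0,0])

```text
time_s: 25.0
ee_pos: [0.5529, 0.1869, 0.1196]
eef_rot: [[0.153, 0.988, 0.008], [0.988, -0.153, -0.001], [0.0, 0.009, -1.0]]
ft_force: [3.7, -6.0, -8.2]
width: 0.0233
grasp_force: 25.0
```

```bash
python3 -c "
from h import *
o=monitor.observe(); print(w2v(o['ee_pos']),o['ft_force'],o['ft_torque'],o['width'],o['time_s'])"
```

```text
[0.00400497 0.19172793 0.11959294] [ 3.72501094 -6.02791637 -8.21158885] [-1.05426034 -0.63150636 -0.07264461] 0.023328646483667285 25.0
```

>>> arm_command(increments=[-0.2,-8.7,1,0,0,0,-0.3,-17.1,3.2,0,0,0,-0.5,-25,6.9,0,0,0,-0.7,-32.1,11.9,0,0,0,-0.8,-38.3,18,0,0,0,-1,-43.3,25,0,0,0,-1,-43.3,25,0,0,0], newtons=45)

```text
time_s: 25.88
ee_pos: [0.5086, 0.194, 0.0974]
eef_rot: [[0.153, 0.988, 0.007], [0.988, -0.153, 0.002], [0.003, 0.007, -1.0]]
ft_force: [-4.3, -3.9, 13.2]
width: 0.0228
grasp_force: 45.0
```

```bash
python3 -c "
from h import *
o=monitor.observe(); print(w2v(o['ee_pos']),o['ft_force'],[o['ft_force']@VX,o['ft_force']@VY],o['ft_torque'],o['width'],o['time_s'])"
```

```text
[-0.04080948  0.19199457  0.09741484] [-4.28725188 -3.92643919 13.22317546] [np.float64(-3.6360944054771185), np.float64(-4.536107461405146)] [-0.8855347   0.7232452  -0.08093463] 0.022769729126191816 25.875
```

>>> arm_command(increments=[-0.1,-2,4,0,0,0,-0.2,-3.7,7.9,0,0,0,-0.3,-5,12,0,0,0,-0.4,-5.9,16.3,0,0,0,-0.4,-5.9,16.3,0,0,0,-0.4,-5.9,16.3,0,0,0])

```text
time_s: 26.62
ee_pos: [0.5012, 0.195, 0.0806]
eef_rot: [[0.153, 0.988, 0.003], [0.988, -0.153, 0.003], [0.003, 0.003, -1.0]]
ft_force: [-7.1, -2.5, 15.9]
width: 0.0233
grasp_force: 45.0
```

```bash
python3 -c "
from h import *
o=monitor.observe(); print(w2v(o['ee_pos']),o['ft_force'],[o['ft_force']@VX,o['ft_force']@VY],o['ft_torque'],o['width'],o['time_s'])"
```

```text
[-0.04834899  0.19185988  0.0805562 ] [-7.11872881 -2.48012435 15.86256057] [np.float64(-6.6555059560377545), np.float64(-3.5399939576631763)] [-0.54591942  1.21490645 -0.04812492] 0.02334486166982525 26.625
```

>>> arm_command(increments=[0,-0.4,4.3,0,0,0,-0.1,-0.4,8.7,0,0,0,-0.1,-0.2,11,0,0,0,-0.1,-0.2,11,0,0,0,-0.1,-0.2,11,0,0,0])

```text
time_s: 27.25
ee_pos: [0.4998, 0.1951, 0.0692]
eef_rot: [[0.154, 0.988, 0.001], [0.988, -0.154, 0.003], [0.003, 0.0, -1.0]]
ft_force: [-8.8, -1.7, 15.9]
width: 0.023
grasp_force: 45.0
```

```bash
python3 -c "
from h import *
o=monitor.observe(); print(w2v(o['ee_pos']),o['ft_force'],[o['ft_force']@VX,o['ft_force']@VY],o['ft_torque'],o['width'],o['time_s'])"
```

```text
[-0.04977502  0.191789    0.06924759] [-8.81200266 -1.65968612 15.93243549] [np.float64(-8.45436266107338), np.float64(-2.988260528709898)] [-0.3929805   1.54662507 -0.02317398] 0.02303494456534272 27.25
```

>>> arm_command(increments=[0,0,0,0,0,0,0,0,0,0,0,0,0,0,0,0,0,0,0,0,0,0,0,0,0,0,0,0,0,0,0,0,0,0,0,0,0,0,-20,0,0,0,0,0,-50,0,0,0,0,0,-90,0,0,0,0,0,-130,0,0,0,-20,15,-155,0,0,0,-50,35,-165,0,0,0,-80,48,-165,0,0,0,-90,50,-165,0,0,0,-90,50,-165,0,0,0], fingers=0)

```text
time_s: 29.12
ee_pos: [0.5358, 0.0971, 0.2297]
eef_rot: [[0.154, 0.988, -0.002], [0.988, -0.154, 0.001], [0.0, -0.002, -1.0]]
ft_force: [-0.5, -0.6, -0.1]
width: 0.0938
grasp_force: 0.0
```

```bash
python3 -c "
from h import *
o=monitor.observe(); print(o['ee_pos'],o['ft_force'],o['width'],o['time_s'])
save('wrist','pics/w6.png',crop=(140,50,420,340),s=2)"
```

```text
[0.53578012 0.09707891 0.22968323] [-0.45720816 -0.62177155 -0.12102543] 0.09382691923411018 29.125
```

View pics/w6.png

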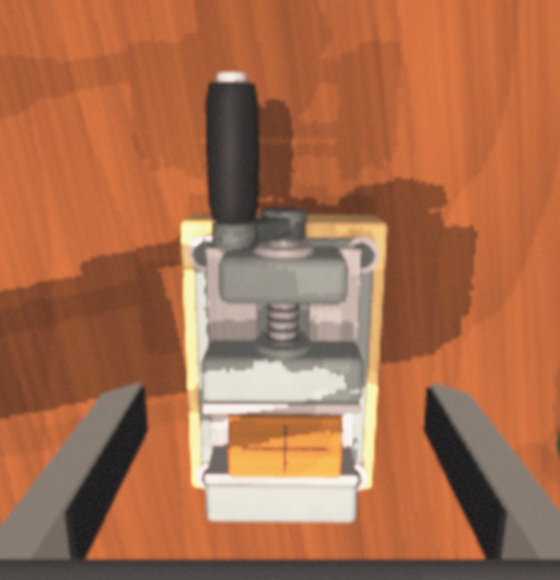

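The block sits square between the closed jaws, its cross at (285,448) in line with the screw, with the crank to the left and let go. My picture quota is used up, so I'll check the jaw gap numerically.

```bash
python3 -c "
from h import *
M=K('wrist'); im=imaging.camera('wrist').astype(int)
def px(x,y,z): return proj('w',v2w(x,y,z),M)
for n,q in (('movface z106',(0.012,.040,.106)),('blk +y top',(.012,.040,.110)),('blk -y top',(.012,0,.110)),('fix face',(.012,0,.106))): print(n,np.round(px(*q),1))
u=int(px(.012,.02,.11)[0])
for v in range(244,296): print(v,im[v,u-3:u+4].mean(0).round().astype(int),im[v,int(px(-.039,.02,.1)[0])-1:int(px(-.039,.02,.1)[0])+2].mean(0).round().astype(int))
"
```

```text
movface z106 [291.5 257.3]
blk +y top [291.6 258.9]
blk -y top [291.3 289.9]
fix face [291.2 288.1]
244 [228 225 215] [230 226 216]
245 [228 224 215] [230 226 217]
246 [228 224 215] [230 226 216]
247 [228 224 215] [230 226 216]
248 [227 223 213] [229 225 215]
249 [222 218 205] [222 217 205]
250 [193 187 174] [196 189 178]
251 [146 140 131] [182 170 160]
252 [141 127 122] [229 216 206]
253 [170 152 145] [245 239 234]
254 [190 169 162] [246 242 238]
255 [193 172 164] [245 239 234]
256 [183 162 153] [241 229 223]
257 [157 131 120] [223 204 195]
258 [145  99  73] [203 181 173]
259 [163  98  52] [207 186 177]
260 [181 109  56] [230 213 205]
261 [186 112  57] [240 231 224]
262 [183 110  57] [245 238 234]
263 [178 107  55] [245 239 234]
264 [175 106  55] [244 235 229]
265 [175 106  56] [242 231 225]
266 [181 109  57] [241 229 222]
267 [207 123  62] [241 229 222]
268 [232 146  71] [241 230 223]
269 [241 160  78] [241 230 224]
270 [243 164  80] [241 229 223]
271 [243 164  80] [239 225 219]
272 [243 164  79] [222 202 193]
273 [240 157  77] [169 150 144]
274 [223 138  74] [127 113 110]
275 [221 137  74] [115 103 100]
276 [239 156  78] [114 102  99]
277 [244 165  78] [114 103  98]
278 [245 172  82] [114 103  99]
279 [246 176  83] [115 103  99]
280 [246 179  85] [114 102  98]
281 [246 181  86] [113 102  97]
282 [246 181  84] [113 101  97]
283 [246 179  83] [111 101  97]
284 [246 180  84] [114 102  99]
285 [246 183  85] [116 104 100]
286 [247 186  87] [144 129 123]
287 [247 191  92] [215 194 183]
288 [247 203 129] [242 232 225]
289 [247 230 206] [245 239 234]
290 [247 243 238] [245 239 233]
291 [246 244 241] [241 231 223]
292 [242 236 231] [226 216 205]
293 [223 217 207] [219 214 201]
294 [222 219 207] [227 223 214]
295 [231 227 218] [233 229 220]
```

```bash
python3 -c "
from bench import job_done
print(job_done())"
```

```text
the job is handed in; nothing more can be done
None
```

The undrilled block is clamped in the drill vise with its marked face up, square to the jaws and midway along them. I wound the crank to about 16 N, the last images show no gap at either jaw, and the job is handed in (no verdict came back).

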